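# Shut the hood of the gel viewer

## Task

The hood of the bench-top gel viewer is propped open by its locked folding stay. Break the stay at its knuckle by pushing the white thumb bar there towards the hood's hinge and down, then lower the hood slowly and gently, without slamming it, until it is fully shut, and let go.

Things in the scene. Friction and masses are not known exactly. Their poses are not given: they have to be found in the camera images.
- knuckle_tab (a point): Middle of the white thumb bar on the knuckle of the steel folding stay: round, 16 mm thick, 55 mm long, level, parallel to the hinge, sticking out beyond the hood's far (+x) side (middle 45 mm outside it, ends 18 and 73). Starts 0.2 m above the bench and 35 mm in front of the hood's raised edge, free above. It swings about the stay's foot, 125 mm away: 90 mm lower and 85 mm further from the hinge.
- stay_knuckle (a joint): Bend of the stay at its knuckle, rad. -0.12: locked, just past straight (start); the hood then cannot be pushed down. Above 0: broken; about 2.8 when the hood is shut. To break it push the bar 20 to 30 mm towards the hinge and as far down (about 5 N). It then stays as it is left. Links 125 mm (base to knuckle) and 85 mm (knuckle to hood).
- hood_lip (a point): Point on the hood's outer (upper) face, mid-width, 25 mm short of its front edge. Hood: grey slab 220 mm wide, 225 mm from hinge to front edge, 30 mm thick. x axis along the hinge, to the stay's side; y in its plane, front edge to hinge; z square out of the outer face (up when shut). The hinge line is 200 mm along +y, 31 mm along -z from here, 112 mm above the bench. Push here along -z, in an arc.
- hood (a joint): Hood angle, rad: 0 fully shut (level, outer face 143 mm above the bench), 1.15 propped open (start). Its stiff hinge holds it at any angle once the stay is broken: push it down (2 to 6 N). Base: fixed box 220 mm wide, 250 deep, 110 high, hinge along its left (+y) edge, front facing -y, turned up to 20 degrees.

How it is judged:
By the outcome, as a careful person would: the job done as asked, in the order asked, and still so for the second after the job is handed in, with the robot touching nothing.
It also fails if it takes over 51 s, if anything falls off the work surface, if the arm or the gripper's body presses on something with over 40 N, if the wrist force passes 120 N, or if a joint passes its speed limit or range.

## Robot

A 6-joint arm with a two-finger parallel gripper is mounted at the origin on the work surface. World frame = base frame: x ahead of the robot, y to its left, z up, the work surface at z = 0. Lengths are in m, angles in rad, forces in N, time in s.
With the tool pointing down it reaches from about 0.325 to 0.85 m from the base axis. Payload 15.5 kg.
Tool frame: the origin (TCP) lies midway between the tips of the shut fingers; the grasp point (between the pads) lies 19 mm behind it (r.pinch_z is the distance from the TCP to the grasp point, in m); z points along the fingers, y is the direction in which the jaws open and shut (so a half turn about z gives the same grasp; the last joint's range is limited). The gripper opens to 91 mm and grips with 3 to 60 N. Pads are 32 mm wide; open, the fingers measure 118 mm over their backs; the gripper's body (76 mm by 178 mm) begins 60 mm behind the grasp point.
Start: joints at [-1.224, 0.494, 1.345, -0, 1.302, -0.096], TCP at [0.268, -0.565, 0.214] pointing down, gripper open.
Joint ranges: [-2.91, 2.91], [-0.82, 2.16], [0.22, 2.67], [-1.22, 4.37], [0.12, 2.79], [-3.08, 3.08]. Speed limits (rad/s): [1.89, 1.89, 2.57, 3.01, 3.01, 3.01].

## Interface

Orientations are given as a unit quaternion [x, y, z, w].
In Python, from rig import sensors, eyes, workorder, r gives the robot as it stands.
- The arm moves only by the tool arm_command, never from a script. Its argument "steps" is a list of rows, each a list of 7 numbers: the turn, a rotation vector about the world's x, y, z in rad, then the shift along the world's x, y, z in m, then the gripper's target within -1 to 1 (fully open at 1, half-way at 0, shut at -1). A call has 1 to 10 rows; each row is the pose to reach, as a shift and turn from the pose commanded when the call began; what a row does not reach only later rows make up. A row lasts 1/8 s, in which the tool goes at most 62.5 mm and 10.7 degrees, less where a joint would pass 70% of its speed; a pose out of reach is approached as far as the arm can. A call with a gripper value outside its range is refused whole. The fingers move at their own pace and stop on an object; "squeeze" is the grip in N (left out, the last holds). Time passes only in rows, so rows that repeat a pose let the fingers close. It gives the time, the measured TCP pose, the force and the opening at its end, in the units of the state.
- sensors.get_state(): the state, without advancing time (a new reading comes with each control period).
- eyes.grab_frame(name): name is "side" or "top" or "wrist"; returns a dict with "image" (384x512x3 uint8, red, green, blue), "range_z" (384x512 float32, m along the optical axis (not along the pixel's ray), 0 where there is no reading), "fx", "fy", "cx", "cy" (pixels), "distortion" ([k1, k2, p1, p2, k3] as OpenCV has them; the pictures are not rectified), "cam_to_world" (4x4, takes a point from camera to world coordinates). Camera axes: x right, y down, z forward; pixel columns grow to the right and rows downward; lengths in m; the calibration is good to about 2 mm. A picture is of the moment at which its call begins.
- workorder.sign_off(): hands the job in, once; it reports no verdict.
The state is a dict: "t": time; "qpos": joint angles; "qd": joint speeds; "joint_efforts": joint torques, N m; "position": TCP position; "eef_rot": TCP orientation; "wrist_force": force on the tool from outside, world axes, zero at the start; "wrist_torque": the same for the moment, N m; "finger_gap": opening from 0.0 (shut) to 1.0 (fully open).
Only numpy, scipy, OpenCV 4.12 (cv2) and the standard library are available. Lean on these libraries where they do the work, as an engineer would, in place of code of your own. Each camera call takes 0.05 s, during which the arm holds its last target. There are 200 camera calls.

## Working session

There is one attempt and no reset: what is moved stays moved. The work goes in short steps, Python scripts to look and compute and a tool call to move; the robot and the scene stay as the last step left them, time stands still between calls to the robot, and variables do not carry over. Pictures are saved under pics/ and viewed, about 8 in all and at most 12, crops included, and the job is handed in when it is done.

Besides the shell and the picture viewer there is one more tool, called after "Call:" in YAML: its name, and indented under it one key for each argument. arm_command: Moves the arm, as the interface text tells. Its arguments: {"type":"object","properties":{"steps":{"type":"array"},"squeeze":{"type":"number"}},"required":["steps"]}

```bash
mkdir -p pics; ls; cat > h.py <<'E'
from rig import sensors, eyes, workorder, r
import numpy as np, cv2
def grab(n,save=None):
    f=eyes.grab_frame(n)
    if save: cv2.imwrite('pics/'+save,f['image'][:,:,::-1])
    return f
def cloud(f):
    h,w=f['range_z'].shape
    u,v=np.meshgrid(np.arange(w),np.arange(h))
    K=np.array([[f['fx'],0,f['cx']],[0,f['fy'],f['cy']],[0,0,1.]])
    p=cv2.undistortPoints(np.stack([u,v],-1).reshape(-1,1,2).astype(np.float64),K,np.array(f['distortion'],float)).reshape(h,w,2)
    z=f['range_z'][...,None]
    P=np.concatenate([p*z,z],-1)
    T=np.array(f['cam_to_world'])
    return P@T[:3,:3].T+T[:3,3]
E
python3 - <<'E'
from h import *
a=grab('side');b=grab('top')
np.savez('f0.npz',s=cloud(a),t=cloud(b),si=a['image'],ti=b['image'],sz=a['range_z'],tz=b['range_z'])
cv2.imwrite('pics/a.png',cv2.resize(np.hstack([a['image'],b['image']]),(800,300))[:,:,::-1])
cv2.imwrite('pics/s.png',a['image'][:,:,::-1]);cv2.imwrite('pics/t.png',b['image'][:,:,::-1])
print(a['cam_to_world'],b['cam_to_world']);s=sensors.get_state();print(s)
E
```

```text
pics
[[ 0.96869364 -0.17820843  0.17284209  0.45325261]
 [-0.24804152 -0.66560026  0.7038833  -0.41425578]
 [-0.01039419 -0.72471929 -0.68896583  0.67531229]
 [ 0.          0.          0.          1.        ]] [[ 0.00592693 -0.98673099  0.1622554   0.41451319]
 [-0.99952633 -0.01074587 -0.02883827  0.06904897]
 [ 0.03019919 -0.16200763 -0.9863273   1.08029644]
 [ 0.          0.          0.          1.        ]]
{'t': 0.1, 'qpos': array([-1.22351368e+00,  4.94152748e-01,  1.34605392e+00, -1.42165355e-05,
        1.30252256e+00, -9.54787030e-02]), 'qd': array([ 0.00032965, -0.00169763, -0.00169479, -0.00176035,  0.00028626,
        0.00158125]), 'joint_efforts': array([ 9.73034730e-04, -8.80243635e+01, -3.82546878e+01,  7.09578604e-02,
        4.82589332e-02, -3.69727672e-05]), 'position': array([ 0.2676654 , -0.56440225,  0.21338335]), 'eef_rot': array([ 9.75594643e-01,  2.19578619e-01, -7.81586036e-05, -5.62931005e-04]), 'wrist_force': array([-0.71142189,  0.21389239, -0.3991968 ]), 'wrist_torque': array([-0.03496056, -0.00518946,  0.00196562]), 'finger_gap': 0.9968454780507715}
```

View pics/a.png

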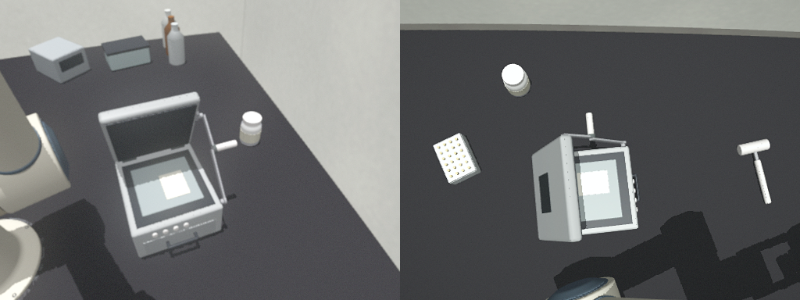

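The side view (left half) shows the viewer with its hood open and the thumb bar at about (289,187) full-size. In the top view the bar is at about (243,159), and the hood's outer face at about (200,240).

```bash
python3 - <<'E'
from h import *
d=np.load('f0.npz')
for P,I,(u0,u1,v0,v1) in ((d['s'],d['si'],(265,315,170,205)),(d['t'],d['ti'],(225,262,140,185))):
    p=P[v0:v1,u0:u1].reshape(-1,3);c=I[v0:v1,u0:u1].reshape(-1,3)
    m=(c.min(1)>150)&(abs(p[:,2]-.2)<.03);q=p[m];print(m.sum(),q.min(0),q.max(0),np.median(q,0))
    c0=q.mean(0);ax=np.linalg.svd(q-c0)[2][0];t=(q-c0)@ax;print('axis',ax,'ext',t.min(),t.max(),'mid',c0+ax*(np.percentile(t,1)+np.percentile(t,99))/2)
# hood outer face from top view
P=d['t'];I=d['ti']
m=np.zeros(P.shape[:2],bool);m[190:295,172:222]=1
q=P[m];q=q[q[:,2]>.12]
for _ in range(4):
    c0=q.mean(0);n=np.linalg.svd(q-c0)[2][2];q=q[abs((q-c0)@n)<.006]
n*=np.sign(n[2]);print('hood n',n,'c',c0,len(q),'angle',np.arccos(n[2]),q.min(0),q.max(0))
# base top z~0.11
p=P.reshape(-1,3);g=p[(abs(p[:,2]-.11)<.008)&(p[:,0]>.25)&(p[:,0]<.75)&(abs(p[:,1])<.4)]
r_=cv2.minAreaRect(g[:,:2].astype(np.float32));print(len(g),r_)
E
```

```text
279 [0.59233783 0.03815378 0.19012768] [0.65722784 0.07908376 0.22946092] [0.62229071 0.0589135  0.20947307]
axis [ 0.99549371  0.0939143  -0.01312896] ext -0.030710097189151513 0.03524386998265994 mid [0.62409089 0.05948993 0.20892367]
269 [0.59046088 0.02879955 0.1792729 ] [0.65532756 0.07859327 0.2284536 ] [0.62185259 0.06426854 0.21026862]
axis [-0.97125361 -0.21906207 -0.09315704] ext -0.033595767797496796 0.03752424289906432 mid [0.62037653 0.06306698 0.20923946]
hood n [-0.10253646  0.90696455  0.4085359 ] c [0.46424542 0.13941609 0.27376021] 2159 angle 1.1499469131726583 [0.3757297  0.11692316 0.19441396] [0.55864739 0.16382672 0.32865844]
7634 ((0.4819149672985077, 0.02145397663116455), (0.22958910465240479, 0.14665429294109344), 6.656845569610596)
```

View pics/t.png

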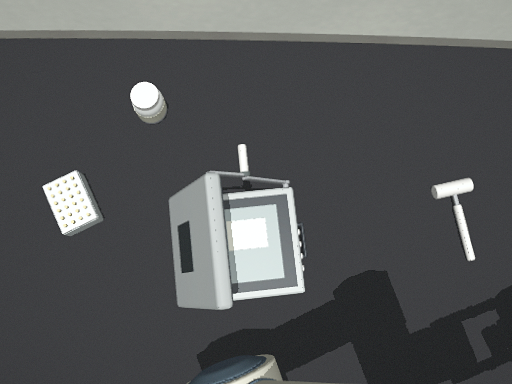

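View pics/s.png

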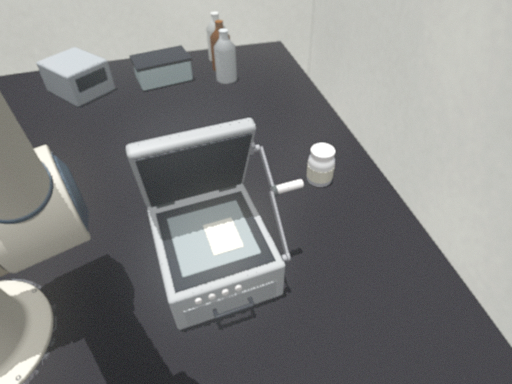

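Call:
arm_command:
  steps:
    - [0, 0, -0.16, 0, 0, 0.06, 0]
    - [0, 0, -0.33, 0, 0, 0.12, 0]
    - [0, 0, -0.33, 0.0, 0.0, 0.18, 0]
    - [0, 0, -0.33, 0.03, 0.05, 0.19, 0]
    - [0, 0, -0.33, 0.06, 0.1, 0.19, 0]
    - [0, 0, -0.33, 0.09, 0.15, 0.19, 0]
    - [0, 0, -0.33, 0.12, 0.2, 0.19, 0]
    - [0, 0, -0.33, 0.15, 0.25, 0.19, 0]
    - [0, 0, -0.33, 0.18, 0.3, 0.19, 0]
    - [0, 0, -0.33, 0.21, 0.35, 0.19, 0]

```text
t: 1.35
position: [0.4784, -0.2129, 0.4037]
eef_rot: [0.998, 0.056, -0.0, -0.0]
wrist_force: [0.7, -1.0, 1.0]
finger_gap: 0.497
```

Call:
arm_command:
  steps:
    - [0, 0, 0, 0.03, 0.05, 0, 0]
    - [0, 0, 0, 0.06, 0.1, 0, 0]
    - [0, 0, 0, 0.09, 0.15, 0, 0]
    - [0, 0, 0, 0.12, 0.2, 0, 0]
    - [0, 0, 0, 0.15, 0.25, 0, 0]
    - [0, 0, 0, 0.16, 0.28, 0, 0]
    - [0, 0, 0, 0.16, 0.28, 0, 0]
    - [0, 0, 0, 0.16, 0.28, -0.06, 0]
    - [0, 0, 0, 0.16, 0.28, -0.11, 0]
    - [0, 0, 0, 0.16, 0.28, -0.11, 0]

```text
t: 2.6
position: [0.6355, 0.0643, 0.2908]
eef_rot: [0.998, 0.056, -0.004, -0.0]
wrist_force: [0.9, -0.4, 0.6]
finger_gap: 0.499
```

```bash
python3 - <<'E'
from h import *
from scipy.spatial.transform import Rotation as R
s=sensors.get_state();print(s['t'],s['position'],s['qpos'],s['wrist_force'],s['finger_gap']);print(R.from_quat(s['eef_rot']).as_matrix().round(3))
a=grab('side');b=grab('wrist')
cv2.imwrite('pics/b.png',cv2.resize(np.hstack([a['image'],b['image']]),(800,300))[:,:,::-1])
E
```

```text
2.6 [0.6355396  0.06428674 0.29082937] [ 7.48307064e-03  4.59477631e-01  1.19072437e+00 -2.01283998e-04
  1.49848717e+00  1.46634550e+00] [ 0.92103057 -0.41149365  0.58911215] 0.49853914915575065
[[ 0.994  0.112 -0.007]
 [ 0.112 -0.994 -0.   ]
 [-0.007 -0.001 -1.   ]]
```

View pics/b.png

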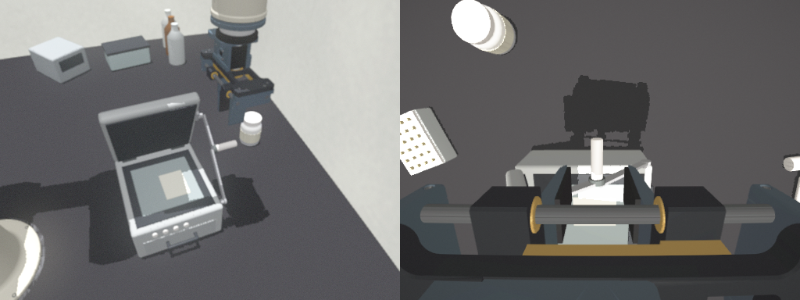

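The side view shows the gripper behind and above the bar. In the wrist view the bar (597,160) sits between the two fingers (558 and 638). I'll measure it from here.

```bash
python3 - <<'E'
from h import *
f=grab('wrist');P=cloud(f);I=f['image']
m=(I.min(2)>150)&(abs(P[...,2]-.205)<.02)&(P[...,0]>.58)&(P[...,0]<.68)&(abs(P[...,1]-.06)<.03)
q=P[m];c0=q.mean(0);e=np.array([.9937,.1123,0]);h=np.array([-.1123,.9937,0])
for n,a in(('e',e),('s',h),('z',np.array([0,0,1.]))):print(n,np.percentile(q@a,[1,25,50,75,99]),len(q))
t=np.array(sensors.get_state()['position']);print('tcp e,s',t@e,t@h)
E
```

```text
e [0.59517009 0.61226982 0.6294032  0.64579861 0.66002613] 1005
s [-0.03034918 -0.01113686 -0.00713913 -0.00308165  0.00564103] 1005
z [0.1882301  0.20789699 0.21020616 0.21132887 0.22333405] 1005
tcp e,s 0.6420660935599319 -0.007349939268420789
```

Call:
arm_command:
  steps:
    - [0, 0, 0, 0, 0, -0.04, 0]
    - [0, 0, 0, 0, 0, -0.07, 0]
    - [0, 0, 0, 0, 0, -0.09, 0]
    - [0, 0, 0, 0, 0, -0.1, 0]
    - [0, 0, 0, 0, 0, -0.1, -0.45]
    - [0, 0, 0, 0, 0, -0.1, -0.45]
    - [0, 0, 0, 0, 0, -0.1, -0.45]

```text
t: 3.62
position: [0.6383, 0.0653, 0.1949]
eef_rot: [0.998, 0.056, 0.001, 0.0]
wrist_force: [-0.1, 0.5, -0.2]
finger_gap: 0.277
```

Call:
arm_command:
  steps:
    - [0, 0, 0, -0.0003, 0.003, 0, -0.45]
    - [0, 0, 0, -0.0006, 0.006, -0.002, -0.45]
    - [0, 0, 0, -0.001, 0.009, -0.005, -0.45]
    - [0, 0, 0, -0.0013, 0.012, -0.008, -0.45]
    - [0, 0, 0, -0.0017, 0.015, -0.011, -0.45]
    - [0, 0, 0, -0.002, 0.018, -0.014, -0.45]
    - [0, 0, 0, -0.0023, 0.0205, -0.017, -0.45]
    - [0, 0, 0, -0.0026, 0.023, -0.02, -0.45]
    - [0, 0, 0, -0.0028, 0.025, -0.023, -0.45]
    - [0, 0, 0, -0.003, 0.027, -0.026, -0.45]

```text
t: 4.88
position: [0.6349, 0.0904, 0.1671]
eef_rot: [0.998, 0.056, -0.0, 0.002]
wrist_force: [3.4, -18.9, -7.9]
finger_gap: 0.279
```

```bash
cat >> h.py <<'E'
e=np.array([.9937,.1123,0]);hh=np.array([-.1123,.9937,0])
def hood(f,box):  # outer-face plane in a world s,z window
    P=cloud(f).reshape(-1,3);E=P@e;S=P@hh;Z=P[:,2]
    q=P[(E>.40)&(E<.55)&(S>box[0])&(S<box[1])&(Z>box[2])&(Z<box[3])]
    rng=np.random.default_rng(0);best=None
    for _ in range(200):
        a,b,c=q[rng.choice(len(q),3,False)];n=np.cross(b-a,c-a);n/=np.linalg.norm(n)+1e-9
        if abs(n@e)>.1: continue
        k=abs((q-a)@n)<.004
        if best is None or k.sum()>best.sum():best=k
    g=q[best];n=np.linalg.svd(g-g.mean(0))[2][2];n*=np.sign(n[2])
    return 'angle %.3f offset_from_hinge %.4f N %d'%(np.arctan2(n@hh,n[2]),(g.mean(0)-(hh*.1248+[0,0,.112]))@n,len(g))
E
python3 - <<'E'
from h import *
s=sensors.get_state();print(s['t'],s['position'],s['wrist_force'],s['finger_gap'])
a=grab('side');b=grab('top')
print(hood(b,(-.12,.2,.15,.4)))
cv2.imwrite('pics/c.png',cv2.resize(np.hstack([a['image'][60:300,100:420],b['image'][100:340,100:420]]),(800,300))[:,:,::-1])
E
```

```text
4.875 [0.6348887  0.09039003 0.16713422] [  3.38893173 -18.92741096  -7.86612452] 0.2788290664406244Traceback (most recent call last):
  File "<stdin>", line 4, in <module>
  File "h.py", line 22, in hood
    a,b,c=q[rng.choice(len(q),3,False)];n=np.cross(b-a,c-a);n/=np.linalg.norm(n)+1e-9
            ~~~~~~~~~~^^^^^^^^^^^^^^^^
  File "numpy/random/_generator.pyx", line 864, in numpy.random._generator.Generator.choice
ValueError: a must be a positive integer unless no samples are taken
```

```bash
python3 - <<'E'
from h import *
a=grab('side');b=grab('wrist')
cv2.imwrite('pics/c.png',cv2.resize(np.hstack([a['image'][60:300,100:420],b['image'][100:340,100:420]]),(800,300))[:,:,::-1])
s=sensors.get_state();print(s['t'],s['wrist_force'],s['wrist_torque'])
f=b;P=cloud(f);I=f['image']
m=(I.min(2)>140)&(P[...,2]>.13)&(P[...,2]<.24)&(P[...,0]>.605)&(P[...,0]<.68)&(abs(P[...,1]-.07)<.06)
q=P[m]
for n,x in(('e',e),('s',hh),('z',np.array([0,0,1.]))):print(n,np.percentile(q@x,[1,25,50,75,99]),len(q))
E
```

```text
5.075 [  4.8387978  -17.17490622 -11.5043949 ] [-2.79141353 -0.93606968  0.09197052]
e [0.61096239 0.63836871 0.64734623 0.65595576 0.66046167] 1305
s [0.00579223 0.00985883 0.01383134 0.01757029 0.02137312] 1305
z [0.17512368 0.18376312 0.18571453 0.186669   0.20638218] 1305
```

View pics/c.png

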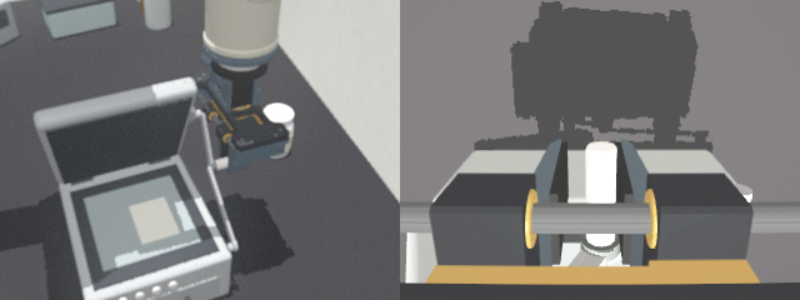

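The hood is still up, and the upper link is now bent relative to the lower one. The bar has moved 21 mm towards the hinge and 25 mm down. Most of the reaction lies along the lower link, so the next move goes mainly downward.

Call:
arm_command:
  steps:
    - [0, 0, 0, 0, 0, -0.003, -0.45]
    - [0, 0, 0, 0, 0, -0.006, -0.45]
    - [0, 0, 0, -0.0001, 0.001, -0.009, -0.45]
    - [0, 0, 0, -0.0002, 0.002, -0.012, -0.45]
    - [0, 0, 0, -0.0003, 0.003, -0.015, -0.45]
    - [0, 0, 0, -0.0003, 0.003, -0.015, -0.45]

```text
t: 5.82
position: [0.6345, 0.0954, 0.1526]
eef_rot: [0.998, 0.056, -0.0, -0.0]
wrist_force: [0.5, -2.6, -2.2]
finger_gap: 0.27
```

```bash
python3 - <<'E'
from h import *
b=grab('wrist')
s=sensors.get_state();print(s['t'],s['position'],s['wrist_force'],s['wrist_torque'])
f=b;P=cloud(f);I=f['image']
m=(I.min(2)>140)&(P[...,2]>.13)&(P[...,2]<.24)&(P[...,0]>.605)&(P[...,0]<.68)&(abs(P[...,1]-.07)<.06)
q=P[m]
for n,x in(('e',e),('s',hh),('z',np.array([0,0,1.]))):print(n,np.percentile(q@x,[1,25,50,75,99]),len(q))
# hood free edge from side view: inner face plane
a=grab('side');P=cloud(a).reshape(-1,3);E=P@e;S=P@hh;Z=P[:,2]
k=(E>.40)&(E<.54)&(S>-.05)&(S<.13)&(Z>.15)&(Z<.30);q=P[k];d=np.c_[S[k],Z[k]]
for _ in range(5):
    c=d.mean(0);n=np.linalg.svd(d-c)[2][1];kk=abs((d-c)@n)<.008;d=d[kk]
print('hood inner face angle',np.arctan2(abs(n[0]),abs(n[1])),len(d), c)
E
```

```text
5.875 [0.63437871 0.0954203  0.15265567] [ 0.57041369 -1.79328073 -2.26657972] [-0.34562853 -0.12754504  0.07056462]
e [0.61125751 0.63890472 0.64854679 0.65772591 0.6806465 ] 1440
s [-0.0029132   0.01495387  0.01897     0.02259863  0.04838479] 1440
z [0.1661578  0.17474721 0.17655322 0.17758304 0.23674178] 1440
hood inner face angle 1.0562026028596199 2490 [0.0531421  0.23498767]
```

Call:
arm_command:
  steps:
    - [0, 0, 0, 0.0004, -0.004, 0, 0]
    - [0, 0, 0, 0.0004, -0.004, 0, 0]
    - [0, 0, 0, 0, -0.004, 0.06, 0]
    - [0, 0, 0, 0, -0.004, 0.12, 0]
    - [0, 0, 0, 0, -0.004, 0.18, -0.5]
    - [0, 0, 0, 0, -0.004, 0.24, -1]
    - [0, 0, 0, 0, 0.0, 0.278, -1]
    - [-0.15, -0.017, 0, -0.05, 0.03, 0.278, -1]
    - [-0.3, -0.034, 0, -0.1, 0.06, 0.278, -1]
    - [-0.45, -0.051, 0, -0.15, 0.09, 0.278, -1]

```text
t: 7.18
position: [0.483, 0.1856, 0.4318]
eef_rot: [0.972, 0.054, 0.014, 0.226]
wrist_force: [1.2, 0.7, -0.6]
finger_gap: 0.004
```

Call:
arm_command:
  steps:
    - [-0.146, -0.016, 0, -0.025, 0.007, 0, -1]
    - [-0.146, -0.016, 0, -0.025, 0.007, 0, -1]
    - [-0.146, -0.016, 0, -0.025, 0.007, 0, -1]

```text
t: 7.55
position: [0.4599, 0.1924, 0.431]
eef_rot: [0.954, 0.054, 0.016, 0.294]
wrist_force: [0.7, -0.1, -0.4]
finger_gap: 0.004
```

```bash
python3 - <<'E'
from h import *
s=sensors.get_state();p=s['position'];print(s['t'],p,s['qpos'],s['wrist_force'],s['finger_gap'],'e,s',p@e,p@hh)
a=grab('side');b=grab('wrist')
try: print(hood(b,(-.0,.2,.14,.4)))
except Exception as x: print(x)
cv2.imwrite('pics/d.png',cv2.resize(np.hstack([a['image'],b['image']]),(800,300))[:,:,::-1])
E
```

```text
7.55 [0.4598579  0.19235872 0.43098638] [ 0.62567833  0.32956089  1.1920263  -0.54353412  1.89306121  1.97955007] [ 0.66385303 -0.10654959 -0.38426806] 0.004363345318953786 e,s 0.47856268160290444 0.13950481997001873
angle 1.082 offset_from_hinge 0.0298 N 12850
```

View pics/d.png

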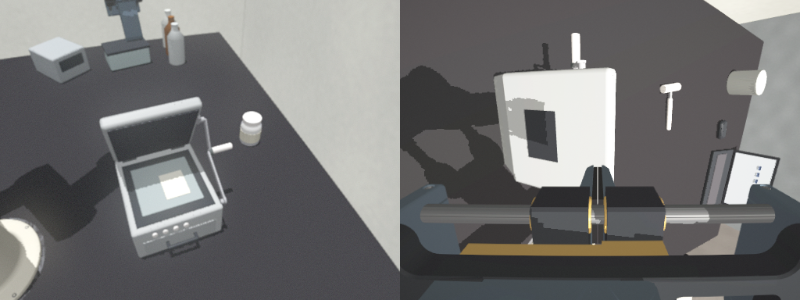

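The hood angle is 1.082 with the stay broken, and the bar is bent inward. The hood's outer face is clear below the tool. Next I compute the arc.

```bash
cat > arc.py <<'E'
import numpy as np
e=np.array([.9937,.1123,0]);hh=np.array([-.1123,.9937,0])
def pose(th,lift=0):
    tau=.6*th/1.082; d=abs(th-tau); o=.031+.0135*np.sin(d)+lift
    s=.1248-.2*np.cos(th)+o*np.sin(th); z=.112+.2*np.sin(th)+o*np.cos(th)
    return tau,.478*e+s*hh+[0,0,z]
def table(t0,ths,lift0=0):
    ta,pa=pose(t0,lift0)
    for t in ths:
        tb,pb=pose(t); print(round(t,3),(np.r_[(ta-tb)*e,pb-pa]).round(4).tolist())
if __name__=='__main__':
    print(pose(1.082,.03))
    ends=[1.082,.882,.682,.482,.302,.142,.0]
    for a,b in zip(ends,ends[1:]): print('call');table(a,np.linspace(a,b,11)[1:])
E
python3 arc.py
```

```text
(0.6, array([0.46485136, 0.14337996, 0.32016162]))
call
1.062 [0.011, 0.0012, 0.0, 0.0004, -0.0039, -0.0013]
1.042 [0.022, 0.0025, 0.0, 0.0009, -0.0078, -0.0027]
1.022 [0.0331, 0.0037, 0.0, 0.0013, -0.0117, -0.0042]
1.002 [0.0441, 0.005, 0.0, 0.0018, -0.0156, -0.0057]
0.982 [0.0551, 0.0062, 0.0, 0.0022, -0.0194, -0.0074]
0.962 [0.0661, 0.0075, 0.0, 0.0026, -0.0232, -0.0091]
0.942 [0.0771, 0.0087, 0.0, 0.003, -0.0269, -0.0109]
0.922 [0.0882, 0.01, 0.0, 0.0035, -0.0306, -0.0127]
0.902 [0.0992, 0.0112, 0.0, 0.0039, -0.0343, -0.0147]
0.882 [0.1102, 0.0125, 0.0, 0.0043, -0.0379, -0.0167]
call
0.862 [0.011, 0.0012, 0.0, 0.0004, -0.0036, -0.0021]
0.842 [0.022, 0.0025, 0.0, 0.0008, -0.0071, -0.0043]
0.822 [0.0331, 0.0037, 0.0, 0.0012, -0.0106, -0.0065]
0.802 [0.0441, 0.005, 0.0, 0.0016, -0.0141, -0.0088]
0.782 [0.0551, 0.0062, 0.0, 0.002, -0.0175, -0.0112]
0.762 [0.0661, 0.0075, 0.0, 0.0024, -0.0209, -0.0136]
0.742 [0.0771, 0.0087, 0.0, 0.0027, -0.0242, -0.0162]
0.722 [0.0882, 0.01, 0.0, 0.0031, -0.0274, -0.0187]
0.702 [0.0992, 0.0112, 0.0, 0.0035, -0.0306, -0.0214]
0.682 [0.1102, 0.0125, 0.
[... 1468 characters left out ...]
215]
0.174 [0.0705, 0.008, 0.0, 0.0012, -0.0102, -0.0246]
0.158 [0.0793, 0.009, 0.0, 0.0013, -0.0112, -0.0278]
0.142 [0.0882, 0.01, 0.0, 0.0014, -0.0122, -0.031]
call
0.128 [0.0078, 0.0009, 0.0, 0.0001, -0.0008, -0.0028]
0.114 [0.0156, 0.0018, 0.0, 0.0002, -0.0016, -0.0057]
0.099 [0.0235, 0.0027, 0.0, 0.0003, -0.0024, -0.0085]
0.085 [0.0313, 0.0035, 0.0, 0.0003, -0.0031, -0.0114]
0.071 [0.0391, 0.0044, 0.0, 0.0004, -0.0038, -0.0143]
0.057 [0.0469, 0.0053, 0.0, 0.0005, -0.0044, -0.0172]
0.043 [0.0548, 0.0062, 0.0, 0.0006, -0.005, -0.0201]
0.028 [0.0626, 0.0071, 0.0, 0.0006, -0.0055, -0.023]
0.014 [0.0704, 0.008, 0.0, 0.0007, -0.006, -0.0259]
0.0 [0.0782, 0.0088, 0.0, 0.0007, -0.0065, -0.0288]
```

Call:
arm_command:
  steps:
    - [0, 0, 0, 0.003, -0.024, -0.055, -1]
    - [0, 0, 0, 0.0055, -0.049, -0.11, -1]
    - [0, 0, 0, 0.0055, -0.049, -0.11, -1]
    - [0, 0, 0, 0.0063, -0.0565, -0.114, -1]
    - [0, 0, 0, 0.0072, -0.064, -0.118, -1]
    - [0, 0, 0, 0.0077, -0.068, -0.12, -1]
    - [0, 0, 0, 0.0081, -0.072, -0.122, -1]
    - [0, 0, 0, 0.0085, -0.0755, -0.1242, -1]
    - [0, 0, 0, 0.0085, -0.0755, -0.1242, -1]

```text
t: 8.78
position: [0.4679, 0.1166, 0.3066]
eef_rot: [0.954, 0.054, 0.016, 0.295]
wrist_force: [0.0, 0.7, 0.7]
finger_gap: 0.008
```

Call:
arm_command:
  steps:
    - [0.011, 0.001, 0, 0.0004, -0.0039, -0.0013, -1]
    - [0.022, 0.0025, 0, 0.0009, -0.0078, -0.0027, -1]
    - [0.033, 0.004, 0, 0.0013, -0.0117, -0.0042, -1]
    - [0.044, 0.005, 0, 0.0018, -0.0156, -0.0057, -1]
    - [0.055, 0.006, 0, 0.0022, -0.0194, -0.0074, -1]
    - [0.066, 0.0075, 0, 0.0026, -0.0232, -0.0091, -1]
    - [0.077, 0.009, 0, 0.003, -0.0269, -0.0109, -1]
    - [0.088, 0.01, 0, 0.0035, -0.0306, -0.0127, -1]
    - [0.099, 0.011, 0, 0.0039, -0.0343, -0.0147, -1]
    - [0.11, 0.0125, 0, 0.0043, -0.0379, -0.0167, -1]

```text
t: 10.02
position: [0.4724, 0.0786, 0.29]
eef_rot: [0.969, 0.055, 0.013, 0.241]
wrist_force: [1.3, 2.9, 1.9]
finger_gap: 0.007
```

```bash
python3 - <<'E'
from h import *
s=sensors.get_state();p=s['position'];print(s['t'],p,s['wrist_force'],'e,s',p@e,p@hh)
a=grab('side');b=grab('wrist')
print(hood(b,(-.05,.2,.14,.4)))
cv2.imwrite('pics/e.png',cv2.resize(np.hstack([a['image'],b['image']]),(800,300))[:,:,::-1])
E
```

```text
bash:   820 Killed                     python3 - <<'E'
from h import *
s=sensors.get_state();p=s['position'];print(s['t'],p,s['wrist_force'],'e,s',p@e,p@hh)
a=grab('side');b=grab('wrist')
print(hood(b,(-.05,.2,.14,.4)))
cv2.imwrite('pics/e.png',cv2.resize(np.hstack([a['image'],b['image']]),(800,300))[:,:,::-1])
E
```

```bash
sed -i 's/svd(g-g.mean(0))/svd(g-g.mean(0),full_matrices=False)/' h.py; python3 - <<'E'
from h import *
s=sensors.get_state();p=s['position'];print(s['t'],p,s['wrist_force'],'e,s',p@e,p@hh)
a=grab('side');b=grab('wrist')
cv2.imwrite('pics/e.png',cv2.resize(np.hstack([a['image'],b['image']]),(800,300))[:,:,::-1])
print(hood(b,(-.05,.2,.14,.4)))
E
```

```text
10.125 [0.47217999 0.07823906 0.28993858] [ 0.68010135  0.19599636 -0.49853868] e,s 0.47799150242616945 0.024720337146993943
angle 0.896 offset_from_hinge 0.0307 N 25902
```

View pics/e.png

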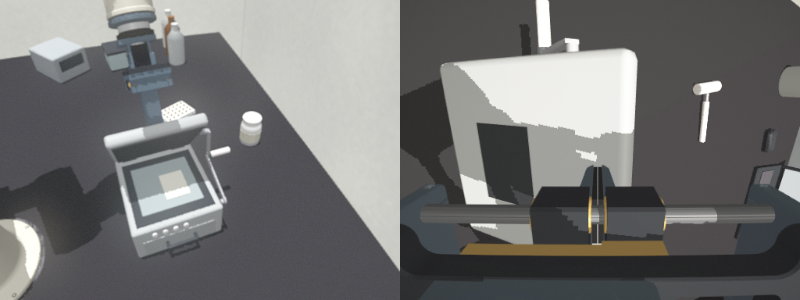

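The hood is following the fingertip at 0.896, and the stay is folding as expected. I'll carry on along the arc.

Call:
arm_command:
  steps:
    - [0.011, 0.001, 0, 0.0004, -0.0036, -0.0021, -1]
    - [0.022, 0.0025, 0, 0.0008, -0.0071, -0.0043, -1]
    - [0.033, 0.0037, 0, 0.0012, -0.0106, -0.0065, -1]
    - [0.044, 0.005, 0, 0.0016, -0.0141, -0.0088, -1]
    - [0.055, 0.0062, 0, 0.002, -0.0175, -0.0112, -1]
    - [0.066, 0.0075, 0, 0.0024, -0.0209, -0.0136, -1]
    - [0.077, 0.0087, 0, 0.0027, -0.0242, -0.0162, -1]
    - [0.088, 0.01, 0, 0.0031, -0.0274, -0.0187, -1]
    - [0.099, 0.011, 0, 0.0035, -0.0306, -0.0214, -1]
    - [0.11, 0.0125, 0, 0.0038, -0.0338, -0.0241, -1]

```text
t: 11.48
position: [0.4762, 0.0449, 0.2658]
eef_rot: [0.981, 0.055, 0.01, 0.187]
wrist_force: [-2.0, 0.4, 2.6]
finger_gap: 0.003
```

Call:
arm_command:
  steps:
    - [0.011, 0.0012, 0, 0.0003, -0.0031, -0.0028, -1]
    - [0.022, 0.0025, 0, 0.0007, -0.0061, -0.0056, -1]
    - [0.033, 0.0037, 0, 0.001, -0.0091, -0.0085, -1]
    - [0.044, 0.005, 0, 0.0014, -0.012, -0.0115, -1]
    - [0.055, 0.0062, 0, 0.0017, -0.0149, -0.0145, -1]
    - [0.066, 0.0075, 0, 0.002, -0.0176, -0.0176, -1]
    - [0.077, 0.0087, 0, 0.0023, -0.0204, -0.0208, -1]
    - [0.088, 0.01, 0, 0.0026, -0.023, -0.024, -1]
    - [0.099, 0.011, 0, 0.0029, -0.0256, -0.0272, -1]
    - [0.11, 0.0125, 0, 0.0032, -0.0282, -0.0305, -1]

```text
t: 12.72
position: [0.4794, 0.0167, 0.2352]
eef_rot: [0.99, 0.056, 0.007, 0.133]
wrist_force: [0.3, 0.2, 1.3]
finger_gap: 0.004
```

```bash
python3 - <<'E'
from h import *
s=sensors.get_state();p=s['position'];print(s['t'],p,s['wrist_force'],'e,s',p@e,p@hh)
b=grab('wrist')
print(hood(b,(-.08,.2,.13,.4)))
E
```

```text
12.725 [0.47936916 0.01673257 0.23518339] [0.31167479 0.17765225 1.33429491] e,s 0.47822820386568926 -0.03720600047035906
angle 0.491 offset_from_hinge 0.0311 N 32640
```

Call:
arm_command:
  steps:
    - [0.01, 0.001, 0, 0.0003, -0.0022, -0.003, -1]
    - [0.02, 0.0022, 0, 0.0005, -0.0044, -0.0061, -1]
    - [0.03, 0.0034, 0, 0.0007, -0.0065, -0.0092, -1]
    - [0.04, 0.0045, 0, 0.001, -0.0085, -0.0123, -1]
    - [0.05, 0.0056, 0, 0.0012, -0.0105, -0.0155, -1]
    - [0.06, 0.0067, 0, 0.0014, -0.0124, -0.0187, -1]
    - [0.07, 0.0078, 0, 0.0016, -0.0143, -0.022, -1]
    - [0.08, 0.009, 0, 0.0018, -0.0161, -0.0253, -1]
    - [0.09, 0.01, 0, 0.002, -0.0179, -0.0286, -1]
    - [0.099, 0.011, 0, 0.0022, -0.0196, -0.0319, -1]

```text
t: 14.02
position: [0.4815, -0.0028, 0.2033]
eef_rot: [0.995, 0.056, 0.005, 0.083]
wrist_force: [-0.3, -0.1, 2.7]
finger_gap: 0.005
```

Call:
arm_command:
  steps:
    - [0.009, 0.001, 0, 0.0002, -0.0014, -0.003, -1]
    - [0.018, 0.002, 0, 0.0003, -0.0028, -0.006, -1]
    - [0.026, 0.003, 0, 0.0005, -0.0042, -0.0091, -1]
    - [0.035, 0.004, 0, 0.0006, -0.0055, -0.0121, -1]
    - [0.044, 0.005, 0, 0.0008, -0.0067, -0.0152, -1]
    - [0.053, 0.006, 0, 0.0009, -0.0079, -0.0183, -1]
    - [0.062, 0.007, 0, 0.001, -0.0091, -0.0215, -1]
    - [0.07, 0.008, 0, 0.0012, -0.0102, -0.0246, -1]
    - [0.079, 0.009, 0, 0.0013, -0.0112, -0.0278, -1]
    - [0.088, 0.01, 0, 0.0014, -0.0122, -0.031, -1]

```text
t: 15.28
position: [0.4829, -0.015, 0.1723]
eef_rot: [0.998, 0.056, 0.002, 0.039]
wrist_force: [0.7, -0.5, 0.5]
finger_gap: 0.002
```

```bash
python3 - <<'E'
from h import *
s=sensors.get_state();p=s['position'];print(s['t'],p,s['wrist_force'],'e,s',p@e,p@hh)
a=grab('side');b=grab('wrist')
cv2.imwrite('pics/g.png',cv2.resize(np.hstack([a['image'],b['image']]),(800,300))[:,:,::-1])
print(hood(b,(-.09,.2,.125,.4)))
E
```

```text
15.275 [ 0.48289534 -0.0149841   0.17228155] [ 0.71642876 -0.45142386  0.52853954] e,s 0.4781703837574605 -0.06911884986647376
angle 0.143 offset_from_hinge 0.0319 N 35613
```

View pics/g.png

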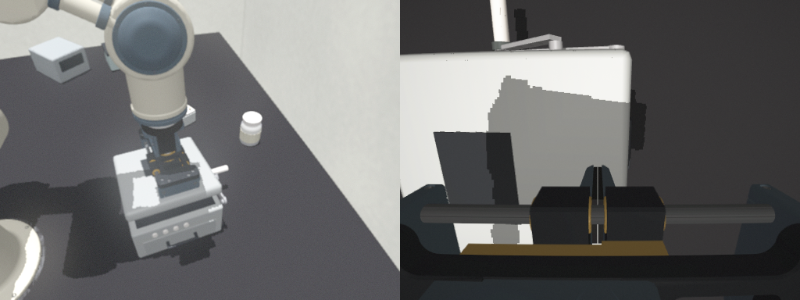

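The hood is nearly shut at 0.14 and still in contact. The last stretch goes slower.

Call:
arm_command:
  steps:
    - [0.008, 0.001, 0, 0.0001, -0.0008, -0.0028, -1]
    - [0.016, 0.002, 0, 0.0002, -0.0016, -0.0057, -1]
    - [0.0235, 0.0027, 0, 0.0003, -0.0024, -0.0085, -1]
    - [0.031, 0.0035, 0, 0.0003, -0.0031, -0.0114, -1]
    - [0.039, 0.0044, 0, 0.0004, -0.0038, -0.0143, -1]
    - [0.043, 0.005, 0, 0.0005, -0.0041, -0.0158, -1]
    - [0.047, 0.0053, 0, 0.0005, -0.0044, -0.0172, -1]
    - [0.051, 0.006, 0, 0.0005, -0.0047, -0.0187, -1]
    - [0.055, 0.0062, 0, 0.0006, -0.005, -0.0201, -1]
    - [0.059, 0.0067, 0, 0.0006, -0.0053, -0.0216, -1]

```text
t: 16.62
position: [0.4835, -0.0202, 0.1508]
eef_rot: [0.998, 0.057, 0.0, 0.01]
wrist_force: [-0.4, -0.3, -0.3]
finger_gap: 0.008
```

Call:
arm_command:
  steps:
    - [0.004, 0, 0, 0, -0.0002, -0.0014, -1]
    - [0.008, 0.001, 0, 0, -0.0005, -0.0028, -1]
    - [0.012, 0.0013, 0, 0.0001, -0.0008, -0.0043, -1]
    - [0.016, 0.0018, 0, 0.0001, -0.001, -0.0058, -1]
    - [0.0195, 0.002, 0, 0.0001, -0.0012, -0.0072, -1]
    - [0.0195, 0.002, 0, 0.0001, -0.0012, -0.0078, -1]
    - [0.0195, 0.002, 0, 0.0001, -0.0012, -0.0084, -1]

```text
t: 17.5
position: [0.4836, -0.0215, 0.1431]
eef_rot: [0.998, 0.057, 0.0, 0.0]
wrist_force: [-7.4, 0.3, 25.2]
finger_gap: 0.002
```

```bash
python3 - <<'E'
from h import *
s=sensors.get_state();p=s['position'];print(s['t'],p,s['wrist_force'],'e,s',p@e,p@hh)
b=grab('wrist')
print(hood(b,(-.09,.2,.125,.4)))
E
```

```text
17.5 [ 0.48364468 -0.0215109   0.14313611] [-7.35286214  0.2925461  25.19587945] e,s 0.4781820403272098 -0.0756886813267604
angle -0.002 offset_from_hinge 0.0329 N 34456
```

Call:
arm_command:
  steps:
    - [0, 0, 0, 0, 0, 0.002, -1]
    - [0, 0, 0, 0, 0, 0.008, -1]
    - [0, 0, 0, 0, 0, 0.03, -1]
    - [0, 0, 0, 0, 0, 0.08, -1]
    - [0, 0, 0, 0, 0, 0.14, -1]
    - [0, 0, 0, 0, 0, 0.18, -1]
    - [0, 0, 0, 0, 0, 0.18, -1]
    - [0, 0, 0, 0, 0, 0.18, -1]

```text
t: 18.55
position: [0.4832, -0.0213, 0.322]
eef_rot: [0.998, 0.057, -0.0, 0.0]
wrist_force: [0.2, 0.8, -1.5]
finger_gap: 0.003
```

```bash
python3 - <<'E'
from h import *
s=sensors.get_state();p=s['position'];print(s['t'],p,s['wrist_force'])
a=grab('side');b=grab('wrist')
cv2.imwrite('pics/i.png',cv2.resize(np.hstack([a['image'],b['image']]),(800,300))[:,:,::-1])
print(hood(b,(-.12,.2,.125,.2)),hood(a,(-.12,.2,.125,.2)))
for f in(a,b):
    P=cloud(f).reshape(-1,3);E=P@e;S=P@hh
    for lo in(-.09,-.03,.03):
        k=(E>.42)&(E<.54)&(S>lo)&(S<lo+.03)&(P[:,2]>.1)&(P[:,2]<.2);print(lo,k.sum(),np.median(P[k,2]) if k.any() else '')
E
```

```text
18.55 [ 0.48318113 -0.02134409  0.32198106] [ 0.24557269  0.77470137 -1.49298681]
angle -0.001 offset_from_hinge 0.0309 N 17904 angle -0.007 offset_from_hinge 0.0313 N 6987
-0.09 951 0.1429960608038816
-0.03 801 0.14329803166543575
0.03 663 0.1440488205584488
-0.09 1959 0.14306687585746525
-0.03 2075 0.1430373298084871
0.03 2044 0.14369503344083023
```

View pics/i.png

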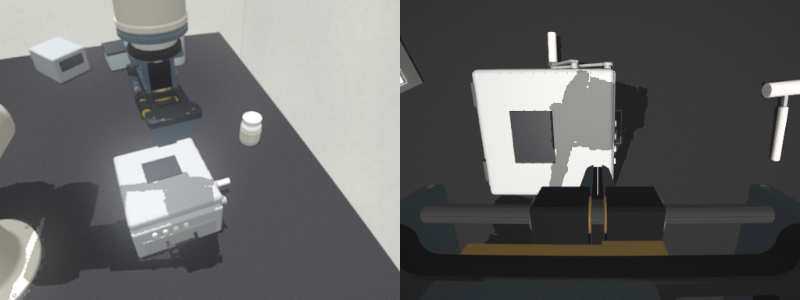

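The hood is level with its outer face at 143 mm, the stay is folded, and the tool is clear, 0.18 m above it. I'm handing the job in.

```bash
python3 -c "
from h import *
print(workorder.sign_off())"
```

```text
the job is handed in; nothing more can be done
None
```

The hood is fully shut and the job is handed in; no verdict was reported.

- **Breaking the stay:** I straddled the thumb bar with the part-open gripper and pushed it about 26 mm towards the hinge and 34 mm down. The hood angle then read about 1.08, down from 1.15. The wrist force read 19 N sideways partway through, above the roughly 5 N you gave. Most of it was along the lower link, and it fell to about 3 N once I pushed mainly downward.
- **Lowering the hood:** with the fingers shut, I pushed at the hood's lip along its arc for about 9 s, slower near the end. The force readings between moves stayed below about 4 N. The last press against the stop read about 26 N, and then I lifted clear.

**Last checks:**
- The hood angle measured -0.001 rad from the wrist camera and -0.007 from the side camera.
- The outer face is 143 to 144 mm above the bench, against the 143 mm expected.
- The stay is folded, and the tool is 0.18 m above the hood and touching nothing.
- The clock read about 18.6 s of the 51 s allowed.

Two measuring scripts failed along the way: one had no view of the hood, the other was killed, apparently out of memory. Neither moved the arm. None of the last checks disagreed beyond measuring error.

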